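# Bolt the lid of the sterilising container

### The arm

A 7-joint arm with a two-finger parallel gripper is mounted at the origin on the work surface. World frame = base frame: x ahead of the robot, y to its left, z up, the work surface at z = 0. Lengths are in m, angles in degrees, forces in N, time in s.
With the tool pointing down it reaches from about 0.35 to 0.9 m from the base axis. Payload 8.1 kg.
Tool frame: the origin (TCP) lies at the very end of the fingers, on their centre line; the grasp point (between the pads) lies 19 mm behind it; z points along the fingers, x is the direction in which the jaws open and shut, and the axes are right-handed (so a half turn about z gives the same grasp; the last joint's range is limited). The gripper opens to 92 mm and grips with 3 to 60 N. Pads are 19 mm wide; open, the fingers measure 130 mm over their backs; the gripper's body (75 mm by 190 mm) begins 47 mm behind the grasp point.
Start: joints at [-5.879, 24.895, 1.432, 90.138, -0.665, 64.973, -4.303], TCP at [0.625, -0, 0.227] pointing down, gripper open.
Joint ranges: [-149.89, 149.89], [-25.12, 119.58], [-72.63, 75.52], [4.76, 147.25], [-75.54, 255.54], [6.69, 114.76], [-157.13, 157.13]. Speed limits (degrees/s): [127.2, 127.2, 172.46, 172.46, 180, 180, 180].

### API

Orientations are given as a 3x3 rotation matrix whose columns are the frame's x, y, z axes.
In Python, from rig import get_state, grab_frame, close_job gives the robot as it stands.
- The arm moves only by the tool play_rows, never from a script. Its argument "series" is a list that holds one entry, the list of rows, each a list of 7 numbers: the shift along the world's x, y, z in m, then the turn, a rotation vector about the world's x, y, z in rad, then the finger opening in m, from 0 to 0.0918. A call has 1 to 10 rows; each row shifts and turns the commanded pose from where the row before left it; what a row does not reach is not made up. A row lasts 1/10 s, in which the tool goes at most 50 mm and 8.59 degrees, less where a joint would pass 70% of its speed; a pose out of reach is approached as far as the arm can. A call is refused whole if a number of a shift passes 0.05 or a number of a turn 0.15, either way. A call with a gripper value outside its range is refused whole. The fingers move at their own pace and stop on an object; "force" is the grip in N (left out, the last holds). Time passes only in rows, so rows that do not move let the fingers close. It gives the time, the measured TCP pose, the force and the opening at its end, in the units of the state.
- get_state(): the state, without advancing time (a new reading comes with each control period).
- grab_frame(name): name is "scene" or "side" or "wrist"; returns a dict with "pixels" (480x640x3 uint8, blue, green, red), "fx", "fy", "cx", "cy" (pixels), "k1" (the pictures are not rectified: a ray, as slopes to the right and down, at radius r is drawn at 1 + k1 r^2 times it, then the intrinsics apply), "rvec" (rotation vector, rad) and "tvec" (3), from world to camera coordinates, as OpenCV has them. Camera axes: x right, y down, z forward; pixel columns grow to the right and rows downward; lengths in m; the calibration is good to about 2 mm. A picture is of the moment at which its call begins. There is no depth.
- close_job(): hands the job in, once; it reports no verdict.
The state is a dict: "time": time; "joint_positions": joint angles; "dq": joint speeds; "effort": joint torques, N m; "position": TCP position; "ee_rot": TCP orientation; "contact_force": force on the tool from outside, world axes, zero at the start; "moment": the same for the moment, N m; "finger_gap": finger opening in m.
Only numpy, scipy, OpenCV 4.12 (cv2) and the standard library are available. Lean on these libraries where they do the work, as an engineer would, in place of code of your own. Each camera call takes 0.05 s, during which the arm holds its last target. There are 200 camera calls.

### The job

Bolt the lid of the sterilising container: press the orange spring catch bar down with one fingertip and keep it held down while the other fingertip pushes the bolt by its blue tab all the way home through the brass keeper. Then take both fingers away so that the catch springs fully back up and locks the bolt. Force nothing, grasp and lift nothing, and leave the dish on the lid and the white bottle, bowl and jar beside it where they stand.

Things in the scene. Friction and masses are not known exactly. Their poses are not given: they have to be found in the camera images.
- container: Aluminium box 210 (x) x 230 (y) x 120 mm high with a steel lid, fixed. Origin: centre of its underside. Lid top at z = 120 mm; on it the lock: orange catch bar along y at x = +30 mm, bolt along y at x = -30 mm, slid to +y to lock. Behind the tab nothing stands over 14 mm above the lid; elsewhere in the lock, but for tab, bar and keeper, 25 mm. White handles reach x = +-133 mm, 80 mm up.
- catch_top (a point): Centre of the top of the orange catch bar: 26 mm wide (container x), 110 mm long (container y, +-55 mm), 8 mm thick. Its top is 36 mm above the lid when up. It sinks straight down, level, wherever along it one presses; a fingertip may slide along it while pressing.
- tab (a point): Middle of the top edge of the blue tab's pushing face (it faces the container's -y; push to +y). The tab is an upright plate on the bolt, 28 mm wide (x), 8 mm thick (y), top 58 mm above the lid, down to the 8 mm rod whose top is 12 mm above the lid. With joint bolt at 0 this point is 4 mm to -y of the bar's centre. It lies 60 mm across (x) from the bar's centre line.
- keeper (a point): Centre of the opening in the brass keeper on the container's +y end, 8 mm above the lid; the bolt's end passes through it when home.
- catch (a joint): How far the catch bar is pressed down, m: 0 up, 0.014 at its stop. Its spring pushes up with 3 N at 0, 8 N at the stop. Less than 0.006 down, its steel tongue blocks the bolt's two teeth: one keeps the bolt withdrawn, the other locks it home. If let up on the way, the bar jams the bolt part-way.
- bolt (a joint): How far the bolt has slid, m: 0 withdrawn (starts at 0 to 0.003; the raised catch stops it at about 0.004), 0.040 home against its stop. The catch can spring up behind the tooth only with the bolt past 0.036. About 2 N of friction; it stays where it is left.
- dish: Small steel dish, 34 mm across and 26 mm high, standing loose on the near -y corner of the lid. Origin: centre of its underside. Leave it.
- spray: White disinfectant bottle with a blue cap, 64 mm across and 170 mm high, loose on the counter. Origin: centre of its underside. Leave it.
- bowl: Steel bowl, 100 mm across and 45 mm high, loose on the counter. Origin: centre of its underside. Leave it.
- jar: Amber glass jar with a steel cap, 68 mm across and 90 mm high, loose on the counter. Origin: centre of its underside. Leave it.

How it is judged:
By the outcome, as a careful person would: the job done as asked, in the order asked, and still so for the second after the job is handed in, with the robot touching nothing.
It also fails if it takes over 35 s, if anything falls off the work surface, if the arm or the gripper's body presses on something with over 40 N, if the wrist force passes 120 N, or if a joint passes its speed limit or range.

## Working session

There is one attempt and no reset: what is moved stays moved. The work goes in short steps, Python scripts to look and compute and a tool call to move; the robot and the scene stay as the last step left them, time stands still between calls to the robot, and variables do not carry over. Pictures are saved under pics/ and viewed, about 8 in all and at most 12, crops included, and the job is handed in when it is done.

Besides the shell and the picture viewer there is one more tool, called after "Emit:" as a command line: name --argument value ..., lists and objects as JSON in quotes. play_rows: Moves the arm, as the interface text tells. Its arguments: {"type":"object","properties":{"series":{"type":"array","items":{"type":"array","items":{"type":"array","items":{"type":"number"}}}},"force":{"type":"number"}},"required":["series"]}

```bash
mkdir -p pics; cat > h.py <<'E'
import numpy as np, cv2, pickle
from rig import get_state, grab_frame, close_job
def snap(n,tag):
    f=grab_frame(n); pickle.dump(f,open(f'pics/{tag}.pkl','wb')); cv2.imwrite(f'pics/{tag}.png',f['pixels']); return f
def load(tag): return pickle.load(open(f'pics/{tag}.pkl','rb'))
def KD(f):
    return np.array([[f['fx'],0,f['cx']],[0,f['fy'],f['cy']],[0,0,1.]]),np.array([f['k1'],0,0,0,0.])
def proj(f,P):
    K,D=KD(f); return cv2.projectPoints(np.array(P,float).reshape(-1,1,3),np.array(f['rvec'],float),np.array(f['tvec'],float),K,D)[0][:,0]
def ray(f,uv):
    K,D=KD(f); s=cv2.undistortPoints(np.array([[uv]],float),K,D)[0,0]
    R=cv2.Rodrigues(np.array(f['rvec'],float))[0]; d=R.T@np.array([*s,1]); return -R.T@np.array(f['tvec'],float).ravel(), d/np.linalg.norm(d)
def onz(f,uv,z):
    c,d=ray(f,uv); return c+d*(z-c[2])/d[2]
def tri(obs):
    A=np.zeros((3,3));b=np.zeros(3)
    for f,uv in obs:
        c,d=ray(f,uv);M=np.eye(3)-np.outer(d,d);A+=M;b+=M@c
    return np.linalg.solve(A,b)
E
python3 - <<'E'
from h import *
for n in('scene','side','wrist'):
    f=snap(n,n+'0'); print(n,ray(f,(320,240)),f['fx'],f['k1'])
s=get_state();print(s['position'],s['ee_rot'],s['finger_gap'],s['contact_force'])
E
```

```text
scene (array([1.35483314, 0.26425496, 0.66813113]), array([-0.76709786, -0.25083954, -0.59045778])) 528.8490516695617 -0.0677105602930158
side (array([ 0.24929391, -0.57167694,  0.75369827]), array([ 0.39903464,  0.64663706, -0.65010143])) 534.1222444934002 -0.02544396052733009
wrist (array([0.62485168, 0.06845584, 0.3838733 ]), array([-0.01080439, -0.2472436 , -0.96889312])) 345.3461516072014 -0.012227301402047775
[ 6.24602713e-01 -2.33177947e-05  2.26116223e-01] [[ 9.99999268e-01  1.70965688e-05 -1.21000021e-03]
 [ 1.69446376e-05 -9.99999992e-01 -1.25573012e-04]
 [-1.21000235e-03  1.25552417e-04 -9.99999260e-01]] 0.09176686141098037 [0.15770846 0.77735947 0.10256791]
```

View pics/scene0.png

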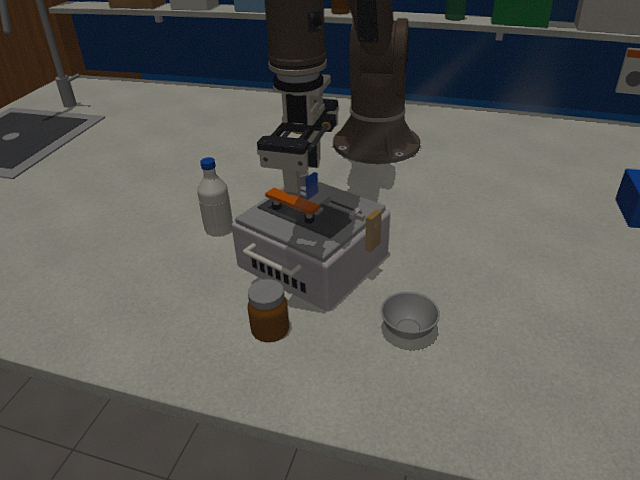

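View pics/side0.png

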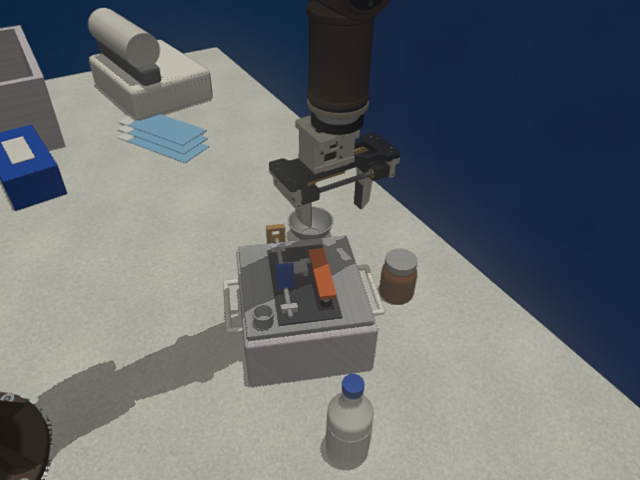

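View pics/wrist0.png

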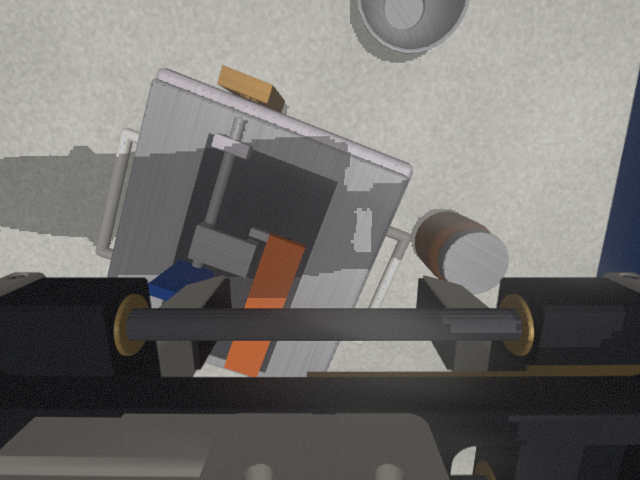

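The pictures show the container yawed about -17°. The wrist view has the +y lid corners at about (158,72) and (411,168), and the bar's +y end at about (285,240). In the side view the tab is at (285,275) and the dish at (263,315). I'll do a rough fit next.

```bash
cat >> h.py <<'E'
def T(p,P):
    c,s=np.cos(p[2]),np.sin(p[2]);P=np.atleast_2d(P).astype(float)
    return np.c_[p[0]+c*P[:,0]-s*P[:,1],p[1]+s*P[:,0]+c*P[:,1],P[:,2]]
E
cat > seg.py <<'E'
from h import *
def masks(f):
    h=cv2.cvtColor(f['pixels'],cv2.COLOR_BGR2HSV)
    return cv2.inRange(h,(3,180,90),(14,255,255)),cv2.inRange(h,(108,150,40),(125,255,255))
E
python3 - <<'E'
from h import *; from seg import masks
from scipy.optimize import least_squares
w,s,c=load('wrist0'),load('side0'),load('scene0')
obs=[(w,(158,72),(-.105,.115,.12)),(w,(411,168),(.105,.115,.12)),(s,(245,335),(-.105,-.115,.12)),(s,(375,325),(.105,-.115,.12)),(s,(237,243),(-.105,.115,.12)),(s,(345,237),(.105,.115,.12))]
r=lambda p:np.concatenate([(proj(f,T(p,P))[0]-uv) for f,uv,P in obs])
o=least_squares(r,[.6,0,-.3],loss='soft_l1');print(o.x,np.round(r(o.x),1))
p=o.x
for n,f in(('s',s),('c',c)):
    a,b=masks(f)
    im=f['pixels'].copy()
    def poly(P,col): cv2.polylines(big,[np.int32(((proj(f,T(p,P))-o0+.5)*k)*8)],True,col,1,cv2.LINE_AA,3)
    ctr=proj(f,T(p,[0,0,.13]))[0]; o0=np.int32(ctr-[100,75]);k=4
    big=cv2.resize(im[o0[1]:o0[1]+150,o0[0]:o0[0]+200],None,fx=k,fy=k,interpolation=cv2.INTER_CUBIC); big=np.clip(big*1.4,0,255).astype('uint8')
    poly([(x,y,.12) for x,y in((-.105,-.115),(.105,-.115),(.105,.115),(-.105,.115))],(0,255,0))
    poly([(.03+x,y,.156) for x,y in((-.013,-.055),(.013,-.055),(.013,.055),(-.013,.055))],(255,255,0))
    poly([(-.03+x,-.004,z) for x,z in((-.014,.178),(.014,.178),(.014,.132),(-.014,.132))],(0,255,255))
    cv2.imwrite(f'pics/ov_{n}.png',big);print(n,o0)
E
```

```text
[ 0.55731105 -0.01736916 -0.34226376] [-16.8  -5.1   6.2   1.4  -0.2   9.4   6.4  -0.1  -3.5   1.    1.9  -5.9]
s [201 202]
c [208 131]
```

View pics/ov_s.png

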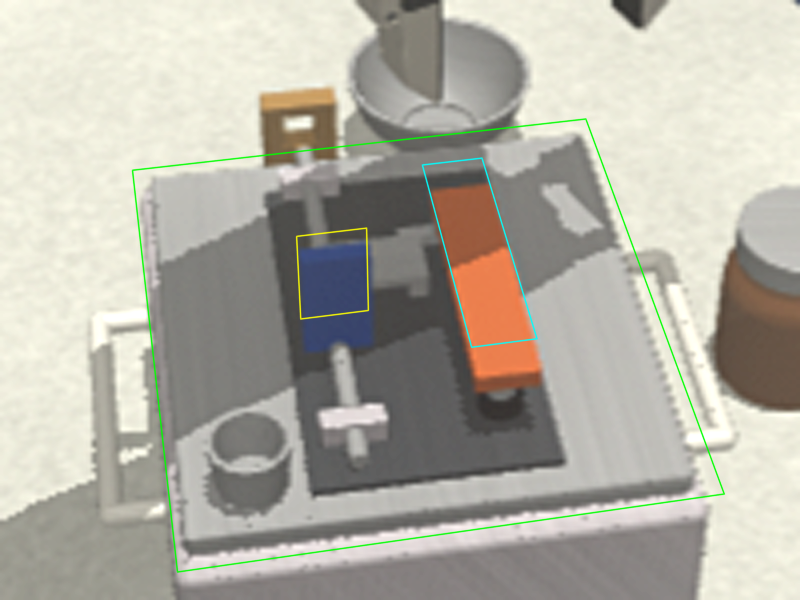

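View pics/ov_c.png

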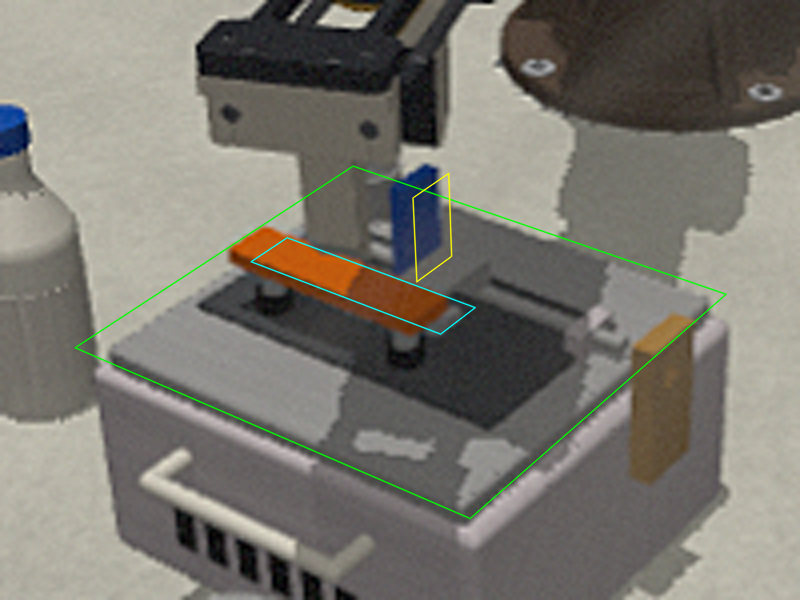

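Both overlays show that the lid's top rim is smaller than the box I assumed, so my outlines are off. I'll fit the bar and tab corners directly. Crop pixels in the side view are bar top (432,187), (490,182), (541,375), (474,380) and tab face top (300,250), (366,243).

```bash
python3 - <<'E'
from h import *
from scipy.optimize import least_squares
w,s,c=load('wrist0'),load('side0'),load('scene0')
S=lambda u,v:(u/4-.5+201,v/4-.5+202); C=lambda u,v:(u/4-.5+208,v/4-.5+131)
b=lambda x,y:(.013*x,.055*y,0)
obs=[(s,S(432,187),b(-1,1)),(s,S(490,182),b(1,1)),(s,S(541,375),b(1,-1)),(s,S(474,380),b(-1,-1)),
(c,C(231,247),b(1,-1)),(c,C(268,228),b(-1,-1)),(c,C(452,292),b(-1,1)),(c,C(407,321),b(1,1)),
(w,(268,234),b(-1,1)),(w,(304,246),b(1,1)),(w,(225,370),b(-1,-1)),(w,(258,378),b(1,-1))]
def r(p): return np.concatenate([proj(f,T(p[:3],P)+[0,0,p[3]])[0]-uv for f,uv,P in obs])
o=least_squares(r,[.58,-.02,-.34,.156],loss='soft_l1');p=o.x
print('bar xyyaw z',p.round(4),np.degrees(p[2]));print(r(p).round(1).reshape(-1,2).tolist())
tl,tr=onz(s,S(300,250),p[3]+.022),onz(s,S(366,243),p[3]+.022)
cs,sn=np.cos(p[2]),np.sin(p[2]);R=np.array([[cs,-sn],[sn,cs]])
for q in(tl,tr,(tl+tr)/2): print('tab',q,'in bar frame',R.T@(q[:2]-p[:2]))
for name,uv,z in(('dish c top',S(249,443),.146),): 
  q=onz(s,uv,z);print(name,q,R.T@(q[:2]-p[:2]))
print('ux',R[:,0],'uy',R[:,1])
E
```

```text
bar xyyaw z [ 0.5806 -0.0418 -0.3446  0.1563] -19.741415963196
[[-0.8, 0.0], [-0.2, -0.5], [1.0, -2.3], [1.2, -1.4], [-1.3, 1.1], [-1.5, -0.1], [-1.2, 1.2], [1.3, 0.5], [-0.3, 0.4], [0.0, 0.9], [-0.6, -2.4], [-0.7, -0.3]]
tab [ 0.511984   -0.01465544  0.17832798] in bar frame [-0.07373965  0.00241024]
tab [ 0.53640904 -0.02392446  0.17832798] in bar frame [-0.04761929  0.00193617]
tab [ 0.52419652 -0.01928995  0.17832798] in bar frame [-0.06067947  0.00217321]
dish c top [ 0.46162195 -0.06839181  0.146     ] [-0.1029909  -0.06517894]
ux [ 0.94122663 -0.33777571] uy [0.33777571 0.94122663]
```

The fit is good: bar centre (0.581, -0.042, 0.156), yaw -19.7°. Plan:
- Turn the tool so that its x lies along the container's x.
- Close to a 41 mm gap, which puts the finger centres 60 mm apart.
- Hover behind the tab.

Emit:
play_rows --series '[[[-0.01,-0.008,0,0,0,-0.08,0.041],[-0.016,-0.011,0,0,0,-0.09,0.041],[-0.018,-0.012,0,0,0,-0.09,0.041],[-0.018,-0.013,0,0,0,-0.085,0.041],[-0.014,-0.01,0,0,0,0,0.041],[-0.006,-0.004,0,0,0,0,0.041],[0,0,0,0,0,0,0.041],[0,0,-0.012,0,0,0,0.041],[0,0,-0.012,0,0,0,0.041],[0,0,0,0,0,0,0.041]]]'

```text
time: 1.15
position: [0.542, -0.0574, 0.2001]
ee_rot: [[0.941, -0.337, -0.004], [-0.337, -0.941, 0.0], [-0.004, 0.001, -1.0]]
contact_force: [-0.6, 0.2, -0.2]
finger_gap: 0.041
```

```bash
python3 - <<'E'
from h import *
s=get_state();print(s['time'],s['position'],s['ee_rot'][:,0],s['finger_gap'],s['contact_force'])
ims=[]
for n in('side','scene'):
    f=snap(n,n+'1'); q=np.int32(proj(f,s['position'])[0]); o=q-[50,75]
    ims.append(cv2.resize(f['pixels'][o[1]:o[1]+150,o[0]:o[0]+100],None,fx=4,fy=4,interpolation=cv2.INTER_CUBIC));print(n,o)
cv2.imwrite('pics/n1.png',np.hstack(ims))
E
```

```text
1.15 [ 0.54203477 -0.05735462  0.20011463] [ 0.94139167 -0.33729446 -0.00376436] 0.04095104130853857 [-0.64010647  0.15041134 -0.21930573]
side [255 188]
scene [238  92]
```

View pics/n1.png

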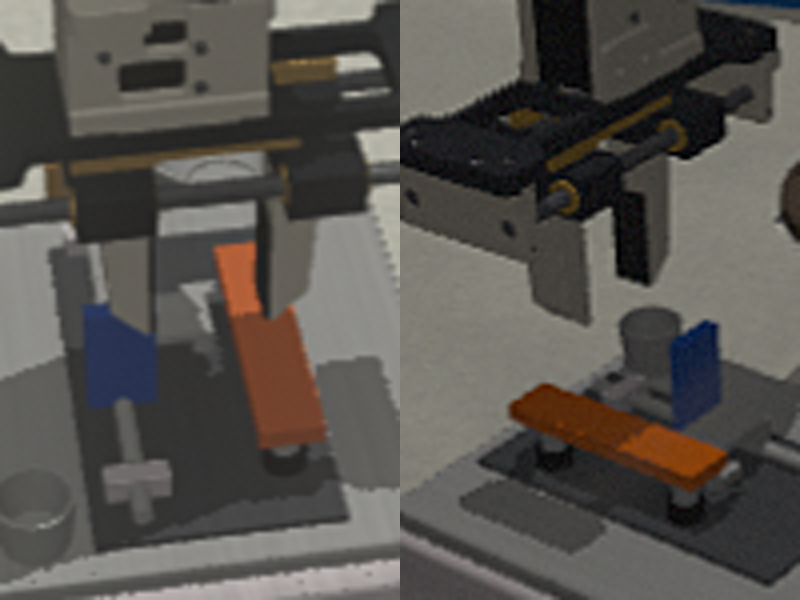

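The picture shows the left finger hovering behind the tab and the right finger over the bar, clear of the dish. Next I descend until the bar makes contact.

Emit:
play_rows --series '[[[0.001,-0.0005,-0.01,0,0,0,0.041],[0,0,-0.014,0,0,0,0.041],[0,0,-0.01,0,0,0,0.041],[0,0,-0.006,0,0,0,0.041],[0,0,-0.004,0,0,0,0.041],[0,0,-0.003,0,0,0,0.041],[0,0,0,0,0,0,0.041],[0,0,0,0,0,0,0.041]]]'

```text
time: 2.05
position: [0.5441, -0.0586, 0.1562]
ee_rot: [[0.941, -0.338, 0.0], [-0.338, -0.941, 0.0], [0.0, -0.0, -1.0]]
contact_force: [-1.9, 0.4, 2.4]
finger_gap: 0.0409
```

Emit:
play_rows --series '[[[0,0,-0.003,0,0,0,0.041],[0,0,-0.003,0,0,0,0.041],[0,0,-0.003,0,0,0,0.041],[0,0,-0.001,0,0,0,0.041],[0,0,0,0,0,0,0.041],[0,0,0,0,0,0,0.041]]]'

```text
time: 2.65
position: [0.5443, -0.0586, 0.1459]
ee_rot: [[0.941, -0.338, 0.001], [-0.338, -0.941, -0.0], [0.001, -0.0, -1.0]]
contact_force: [-1.3, -0.1, 5.2]
finger_gap: 0.041
```

Emit:
play_rows --series '[[[0,0,-0.001,0,0,0,0.041],[0.001,0.0028,0,0,0,0,0.041],[0.0014,0.0038,0,0,0,0,0.041],[0.0014,0.0038,0,0,0,0,0.041],[0.0014,0.0038,0,0,0,0,0.041],[0.0014,0.0038,0,0,0,0,0.041],[0.0014,0.0038,0,0,0,0,0.041],[0,0,0,0,0,0,0.041]]]'

```text
time: 3.45
position: [0.5526, -0.0381, 0.1451]
ee_rot: [[0.941, -0.339, 0.001], [-0.339, -0.941, -0.002], [0.002, 0.001, -1.0]]
contact_force: [-1.0, -5.0, 6.2]
finger_gap: 0.0408
```

```bash
python3 - <<'E'
from h import *
s=get_state();print(s['time'],s['position'],s['contact_force'],s['moment'])
ims=[]
for n in('side','scene'):
    f=snap(n,n+'2'); q=np.int32(proj(f,s['position'])[0]); o=q-[50,75]
    ims.append(cv2.resize(f['pixels'][o[1]:o[1]+150,o[0]:o[0]+100],None,fx=4,fy=4,interpolation=cv2.INTER_CUBIC));print(n,o)
cv2.imwrite('pics/n2.png',np.hstack(ims))
E
```

```text
3.45 [ 0.55257782 -0.03814541  0.14506185] [-1.02681032 -4.95367273  6.200651  ] [-0.94018074  0.14395507 -0.10834726]
side [255 204]
scene [248 121]
```

View pics/n2.png

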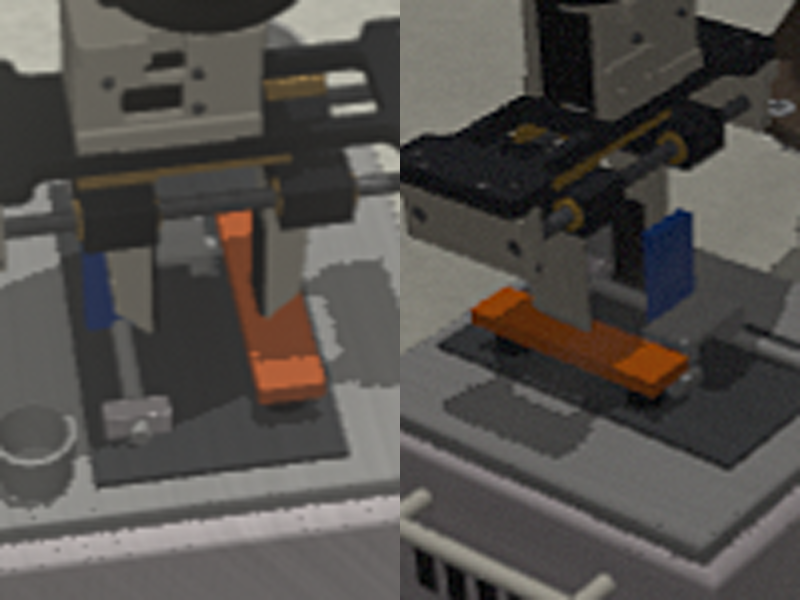

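The bar is down and the tab is moving, about 7 mm so far with only 5 N. I'll continue the push.

Emit:
play_rows --series '[[[0.0013,0.0038,0,0,0,0,0.041],[0.0013,0.0038,0,0,0,0,0.041],[0.0013,0.0038,0,0,0,0,0.041],[0.0013,0.0038,0,0,0,0,0.041],[0.0013,0.0038,0,0,0,0,0.041],[0.0013,0.0038,0,0,0,0,0.041],[0,0,0,0,0,0,0.041]]]'

```text
time: 4.25
position: [0.5608, -0.0155, 0.1451]
ee_rot: [[0.941, -0.339, 0.002], [-0.339, -0.941, -0.002], [0.002, 0.001, -1.0]]
contact_force: [-1.1, -4.6, 6.2]
finger_gap: 0.041
```

Emit:
play_rows --series '[[[0.0008,0.0023,0,0,0,0,0.041],[0.0007,0.0019,0,0,0,0,0.041],[0.0003,0.001,0,0,0,0,0.041],[0.0003,0.001,0,0,0,0,0.041],[0,0,0,0,0,0,0.041]]]'

```text
time: 4.75
position: [0.5627, -0.01, 0.1451]
ee_rot: [[0.94, -0.34, 0.002], [-0.34, -0.94, -0.002], [0.002, 0.002, -1.0]]
contact_force: [-0.1, -6.9, 6.1]
finger_gap: 0.0411
```

Emit:
play_rows --series '[[[0.0003,0.001,0,0,0,0,0.041],[0,0,0,0,0,0,0.041]]]'

```text
time: 4.95
position: [0.563, -0.009, 0.1451]
ee_rot: [[0.94, -0.34, 0.002], [-0.34, -0.94, -0.002], [0.002, 0.002, -1.0]]
contact_force: [-0.4, -6.6, 6.0]
finger_gap: 0.041
```

Emit:
play_rows --series '[[[0.0003,0.001,0,0,0,0,0.041],[0,0,0,0,0,0,0.041]]]'

```text
time: 5.15
position: [0.5633, -0.0083, 0.1451]
ee_rot: [[0.94, -0.34, 0.002], [-0.34, -0.94, -0.003], [0.002, 0.002, -1.0]]
contact_force: [-0.7, -6.6, 6.9]
finger_gap: 0.0411
```

Emit:
play_rows --series '[[[0.0003,0.001,0,0,0,0,0.041],[0,0,0,0,0,0,0.041]]]'

```text
time: 5.35
position: [0.5633, -0.0082, 0.1451]
ee_rot: [[0.94, -0.341, 0.001], [-0.341, -0.94, -0.004], [0.002, 0.003, -1.0]]
contact_force: [-2.5, -8.9, 8.0]
finger_gap: 0.0411
```

Emit:
play_rows --series '[[[0.0003,0.001,0,0,0,0,0.041],[0,0,0,0,0,0,0.041]]]'

```text
time: 5.55
position: [0.5633, -0.0082, 0.1451]
ee_rot: [[0.94, -0.341, 0.001], [-0.341, -0.94, -0.005], [0.002, 0.004, -1.0]]
contact_force: [-3.5, -12.3, 8.6]
finger_gap: 0.041
```

Advance stopped while the force rose to 12 N, so the bolt is on its stop (estimated 0.039). I'll ease back, then lift straight up.

Emit:
play_rows --series '[[[-0.0008,-0.0024,0,0,0,0,0.041],[-0.0008,-0.0024,0,0,0,0,0.041],[0,0,0.004,0,0,0,0.041],[0,0,0.006,0,0,0,0.041],[0,0,0.012,0,0,0,0.041],[0,0,0.02,0,0,0,0.041],[-0.002,-0.006,0.03,0,0,0,0.041],[-0.005,-0.015,0.03,0,0,0,0.041],[-0.005,-0.015,0.02,0,0,0,0.041],[0,0,0,0,0,0,0.041]]]'

```text
time: 6.55
position: [0.5499, -0.0471, 0.27]
ee_rot: [[0.94, -0.341, 0.004], [-0.341, -0.94, -0.001], [0.004, -0.0, -1.0]]
contact_force: [-0.5, -0.7, 0.4]
finger_gap: 0.0406
```

```bash
python3 - <<'E'
from h import *
s=get_state();print(s['time'],s['position'],s['contact_force'])
p=[.5806,-.0418,-.3446]; ims=[]
for n in('side','scene'):
    f=snap(n,n+'3'); o=np.int32(proj(f,T(p,[-.03,.0,.13]))[0])-[50,70]
    big=cv2.resize(f['pixels'][o[1]:o[1]+150,o[0]:o[0]+100],None,fx=4,fy=4,interpolation=cv2.INTER_CUBIC)
    def poly(P,col): cv2.polylines(big,[np.int32((proj(f,T(p,P))-o+.5)*32)],True,col,1,cv2.LINE_AA,3)
    poly([(x,y,.156) for x,y in((-.013,-.055),(.013,-.055),(.013,.055),(-.013,.055))],(255,255,0))
    poly([(-.06+x,.036,z) for x,z in((-.014,.178),(.014,.178),(.014,.132),(-.014,.132))],(0,255,255))
    ims.append(big)
cv2.imwrite('pics/n3.png',np.hstack(ims))
E
```

```text
6.55 [ 0.54989773 -0.04710205  0.26998098] [-0.46053045 -0.65867626  0.43457993]
```

View pics/n3.png

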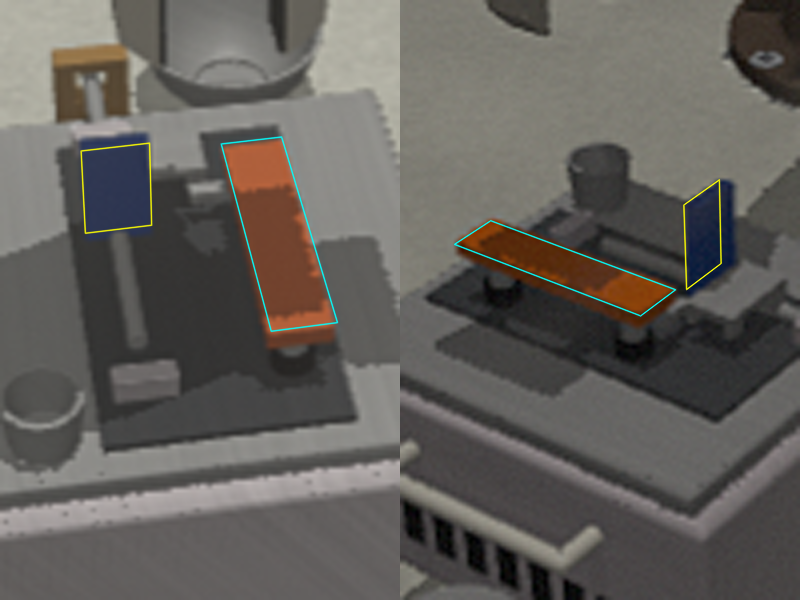

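The outlines show the bar fully up, matching z = 0.156 in both views. The tab sits at the home outline, the bolt's end is in the keeper, and the dish has not moved. I'll hand in.

```bash
python3 - <<'E'
from h import *
for n in('scene','side'):
    a,b=load(n+'0')['pixels'],load(n+'3')['pixels']
    for k,box in {'scene':{'spray':(195,155,235,240),'jar':(245,280,292,342),'bowl':(380,292,440,348)},'side':{'dish':(250,302,276,330),'spray':(322,372,378,470),'jar':(382,248,418,305)}}[n].items():
        x0,y0,x1,y1=box; (dx,dy),r=cv2.phaseCorrelate(*[np.float32(cv2.cvtColor(i[y0:y1,x0:x1],6)) for i in(a,b)]);print(n,k,round(dx,2),round(dy,2))
print(close_job())
E
```

```text
scene spray 0.02 0.01
scene jar -0.01 0.01
scene bowl -0.03 -0.0
side dish 0.36 0.35
side spray 0.01 0.01
side jar 0.03 0.03
the job is handed in; nothing more can be done
None
```

The lid is bolted and the job is handed in, finished at about 6.6 s of the 35 s allowed. One finger held the catch bar about 11 mm down while the other pushed the tab until the bolt stopped. Then I eased back and lifted both fingers clear.

**Bolt:** The push needed 5–7 N until the bolt stopped moving; I let the force rise to about 12 N there to confirm the stop. My estimate puts the bolt at 0.039, and the last views show the tab at its home position and the bolt's end in the keeper.

**Catch:** The bar matches its fully raised outline in both cameras. The remaining force on the tool was sensor bias only (under 1 N), with nothing touching.

**Other objects:** The bottle, jar and bowl shifted 0.03 px or less between the first and last pictures. The dish region showed about 0.4 px. I took that for changed shadows, since no finger went near the dish, but I did not check it further.

**Disagreements:** My first rough fit using the lid corners was off, so I replaced it with a fit to the bar itself. The first camera estimate of the tab's position was also about 3–6 mm out, so I relied on contact to find the tab.

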